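Try a chuck shank in the taper sleeve and drift it loose

TASK

Try the drill chuck's fit in the upright sleeve: take it from the rack, lower its shank into the sleeve, twist it under a light push until its cross-shaped key drops into the drive, press it gently but fully home and let go. Then free it, not by pulling but by driving the steel drift through the slot until the full-height part of the blade is under the shank, and leave the drift there with the chuck standing loose on it. Force nothing and leave the other things where they are.

Things in the scene. Friction and masses are not known exactly. Their poses are not given: they have to be found in the camera images.
- sleeve: The fixed upright steel sleeve. Origin: on its axis, in the underside of its foot plate, on the bench; z up. Foot plate 90 (x) x 130 (y) x 20 mm thick; on it a round body 56 mm across, up to 110 mm above the bench. The shank goes down into it from above; the drift goes through its slot from either side. More than 120 N of the shank or drift on the sleeve counts as forcing.
- mouth (a point): Centre of the sleeve's open mouth, at its top, 110 mm up. The bore is 29.6 mm across here and narrows to 21 mm at the drive. Four spring plungers 9 mm below the mouth grip the shank: over the last 13 mm down they resist with up to some 10 N, then snap into its groove just as it comes to a hard stop, fully home. To lift it back out of this grip takes some 17 N over the first 4 mm.
- drive (a point): Top of the drive at the bottom of the bore, 50 mm below the mouth: a fixed 14 mm thick plate with a cross slot, arms 7.8 mm wide, set at an unknown angle (not this point's axes) that differs each time. The shank's key enters only when turned to match within some 10 degrees (it matches every 90); until then the key rests on this plate, 13 mm short of home.
- slot_floor (a point): On the sleeve's axis on the floor of the drift slot, 20 mm above the bench. The slot is straight along this y, open at both ends of the 56 mm body, 15 mm wide and 26 mm high; its floor is level with the top of the foot plate, which leads into it 65 mm each way from here. With the shank home the end of its nose is 15 mm above this point and chuck_mid 118 mm above it.
- chuck_mid (a point): Middle of the drill chuck: where to grip it. A dark knurled round body 38 mm across, straight for 34 mm, with a conical nose 30 mm above this point; below it a taper shank 17 to 26 mm thick. It hangs upright in a hole of the rack, the chuck's underside (22 mm below this point) on the rack's top. Loose, 0.35 kg. z up its axis; x and y run along the arms of its key.
- drift_grip (a point): Middle of the drift's wooden handle, where to grip it: 50 (x) x 24 (y) x 40 mm high (z), this point 20 mm above its underside. Loose, 0.28 kg, standing on its straight lower edge. x points to the tip. The blade is steel, 10 mm thick, its lower edge level with the handle's underside; its upper edge is level, 24 mm high, to 95 mm from here, then slopes down to the tip, 180 mm from here.
- drift_tip (a point): Tip of the drift's blade, on its lower edge, 180 mm from drift_grip and 20 mm lower, same axes. The blade is 6 mm high here and 24 mm from 85 mm back; the last 10 mm narrow to 5 mm thick.
- rack: The fixed wooden tool rack, 215 (x) x 75 (y) x 95 mm high, origin in the centre of its underside, with three holes 31 mm wide in a row along its x, 66 mm apart, the middle one in its centre. It carries the drill chuck, a hole saw and a countersink, in any order.
- holesaw: Hole saw hanging in the rack: a cup 50 mm across and 36 mm high, with a pilot drill; its top is 46 mm above the rack. Origin at the axis, 76 mm below the rack's top. To be left alone.
- countersink: Countersink hanging in the rack: a flange 36 mm across with a small cone, 30 mm high above the rack. Origin on its axis, 76 mm below the rack's top. To be left alone.
- spray_can: Spray can, 52 mm across, 150 mm high, standing beyond the sleeve; origin in its underside. To be left alone.
- tape_measure: Yellow tape measure, 72 x 36 x 66 mm high, on the bench between the robot and the sleeve; origin in its underside. To be left alone.
- nose_end (a point): Lower end of the shank, 103 mm below chuck_mid on the same axis: a round nose 8 mm across and 12 mm long, which always passes the drive; above it the cross-shaped key, arms 17 mm across and 4.4 mm thick, 13 mm high; then the round taper, whose lower end makes the stop.
Mind the look-alikes: they are no part of the job. What is shaped like the part that bears chuck_mid but purple or red is not meant.

How it is judged:
By the outcome, as a careful person would: the job done as asked, in the order asked, and still so for the second after the job is handed in, with the robot touching nothing.
It also fails if it takes over 72 s, if anything falls off the work surface, if the arm or the gripper's body presses on something with over 40 N, if the wrist force passes 120 N, or if a joint passes its speed limit or range.

ROBOT

A 6-joint arm with a two-finger parallel gripper is mounted at the origin on the work surface. World frame = base frame: x ahead of the robot, y to its left, z up, the work surface at z = 0. Lengths are in m, angles in rad, forces in N, time in s.
With the tool pointing down it reaches from about 0.375 to 0.9 m from the base axis. Payload 3.1 kg.
Tool frame: the origin (TCP) lies midway between the tips of the shut fingers; the grasp point (between the pads) lies 19 mm behind it; y points along the fingers, z is the direction in which the jaws open and shut, and the axes are right-handed (so a half turn about y gives the same grasp; the last joint's range is limited). The gripper opens to 87 mm and grips with 3 to 60 N. Pads are 19 mm wide; open, the fingers measure 117 mm over their backs; the gripper's body (75 mm by 190 mm) begins 51 mm behind the grasp point.
Start: joints at [1.167, 0.527, 1.433, -0, 1.181, -0.178], TCP at [0.14, 0.609, 0.223] pointing down, gripper open.
Joint ranges: [-3.08, 3.08], [-0.75, 2.2], [0.22, 2.44], [-1.43, 4.57], [0, 2.65], [-2.85, 2.85]. Speed limits (rad/s): [2.79, 2.79, 3.14, 3.14, 3.14, 3.14].

INTERFACE

Orientations are given as a unit quaternion [x, y, z, w].
In Python, from bench import readout, vision, ticket gives the robot as it stands. The module is installed in compiled form; this text tells all that it offers.
- The arm moves only by the tool drive_tool, never from a script. Its argument "rows" is a list of rows, each an object with "linear": the shift along the world's x, y, z in mm, a list of three; "delta_rot": the turn, a rotation vector about the world's x, y, z in rad, a list of three. In form: [{"linear": [x, y, z], "delta_rot": [wx, wy, wz]}, ...]. A call has 1 to 20 rows; each row is the pose to reach, as a shift and turn from the pose commanded when the call began; what a row does not reach only later rows make up. A row lasts 1/8 s, in which the tool goes at most 62.5 mm and 10.7 degrees, less where a joint would pass 70% of its speed; a pose out of reach is approached as far as the arm can. A call with a gripper value outside its range is refused whole. "jaw" is the finger opening in mm, from 0 to 87, set as the call begins (left out, the last holds). The fingers move at their own pace and stop on an object; "squeeze" is the grip in N (left out, the last holds). Time passes only in rows, so rows that repeat a pose let the fingers close. It gives the time, the measured TCP pose, the force and the opening at its end, in the units of the state.
- readout.read_state(): the state, without advancing time (a new reading comes with each control period).
- vision.read_camera(name): name is "side" or "top" or "wrist"; returns a dict with "frame" (384x512x3 uint8, red, green, blue), "vfov" (degrees; the focal length in pixels is half the picture's height over the tangent of half this angle, whatever the lens; pixels are square), "cx", "cy" (the principal point, pixels), "R" (3x3) and "t" (3): a world point X has camera coordinates R X + t. Camera axes: x right, y down, z forward; pixel columns grow to the right and rows downward; lengths in m; the calibration is good to about 2 mm. A picture is of the moment at which its call begins. There is no depth.
- ticket.hand_in(): hands the job in, once; it reports no verdict.
The state is a dict: "t": time; "joint_pos": joint angles; "joint_vel": joint speeds; "joint_efforts": joint torques, N m; "tcp_pos": TCP position; "orientation": TCP orientation; "contact_force": force on the tool from outside, world axes, zero at the start; "ft_torque": the same for the moment, N m; "opening": finger opening in m.
Only numpy, scipy, OpenCV 4.12 (cv2) and the standard library are available. Lean on these libraries where they do the work, as an engineer would, in place of code of your own. Each camera call takes 0.05 s, during which the arm holds its last target. There are 200 camera calls.

## Working session

There is one attempt and no reset: what is moved stays moved. The work goes in short steps, Python scripts to look and compute and a tool call to move; the robot and the scene stay as the last step left them, time stands still between calls to the robot, and variables do not carry over. Pictures are saved under pics/ and viewed, about 8 in all and at most 12, crops included, and the job is handed in when it is done.

Besides the shell and the picture viewer there is one more tool, called as a command line: name --argument value ..., lists and objects as JSON in quotes. drive_tool: Moves the arm, as the interface text tells. Its arguments: {"type":"object","properties":{"rows":{"type":"array","items":{"type":"object","properties":{"linear":{"type":"array","items":{"type":"number"}},"delta_rot":{"type":"array","items":{"type":"number"}}}}},"jaw":{"type":"number"},"squeeze":{"type":"number"}},"required":["rows"]}

```bash
mkdir -p pics
cat > h.py <<'E'
import numpy as np, cv2
from bench import readout, vision
def cam(n,save=None):
    c=vision.read_camera(n)
    if save: cv2.imwrite('pics/'+save,c['frame'][:,:,::-1])
    c['f']=c['frame'].shape[0]/2/np.tan(np.radians(c['vfov'])/2); c['R']=np.array(c['R']);c['t']=np.array(c['t'])
    return c
def ray(c,u,v):
    d=c['R'].T@np.array([(u-c['cx'])/c['f'],(v-c['cy'])/c['f'],1]); o=-c['R'].T@c['t']; return o,d
def onz(c,u,v,z):
    o,d=ray(c,u,v); return o+d*(z-o[2])/d[2]
def proj(c,X):
    p=c['R']@np.array(X)+c['t']; return np.array([c['cx'],c['cy']])+c['f']*p[:2]/p[2]
E
python3 - <<'E'
from h import *
a=cam('top','t1.png');b=cam('side','s1.png')
for c in(a,b): print(c['vfov'],c['cx'],c['cy'],-c['R'].T@c['t'],c['R'].round(3).tolist())
s=readout.read_state();print(s['t'],s['orientation'],s['tcp_pos'],s['opening'])
E
```

```text
57.30638700429288 258.14236709394515 194.1203734264988 [ 0.41506133 -0.01060065  1.11762688] [[-0.015, -1.0, 0.022], [-0.993, 0.013, -0.117], [0.117, -0.024, -0.993]]
47.673367860498864 257.00366626413233 195.88179185395515 [ 0.11317437 -0.68780054  0.80010089] [[0.831, -0.556, -0.02], [-0.392, -0.559, -0.731], [0.395, 0.615, -0.683]]
0.1 [ 0.70326324 -0.07987476  0.07947957 -0.7019429 ] [0.13963559 0.60851766 0.22166886] 0.086912341606547
```

View pics/t1.png

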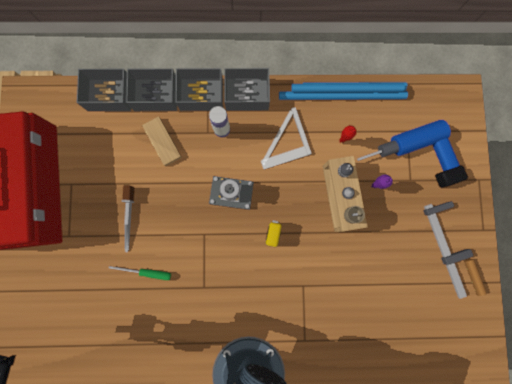

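View pics/s1.png

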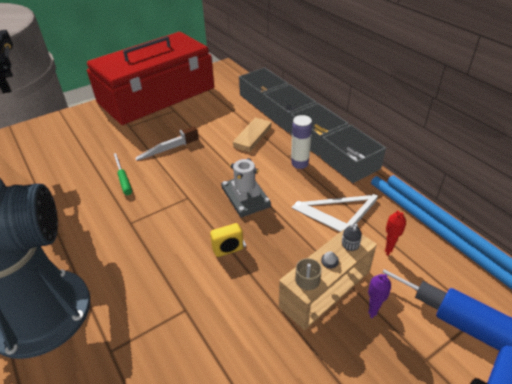

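The top view shows the sleeve at about (230,190) and the rack at about (346,194). The dark chuck is probably in the far hole at (346,170). The drift is at about (128,215), handle up and tip down. I'll zoom in next.

Run:
```python
import cv2,numpy as np
a=cv2.imread('pics/t1.png');b=cv2.imread('pics/s1.png')
r=lambda i,s:cv2.resize(i,None,fx=s,fy=s,interpolation=cv2.INTER_CUBIC)
A=r(a[145:240,205:255],4);B=r(a[145:240,320:372],4);C=r(a[175:260,105:150],4);D=r(b[150:220,215:285],3)
E=r(b[215:330,275:385],3)
o=np.zeros((600,800,3),np.uint8)
o[:380,:200]=A;o[:380,200:408]=B;o[:340,410:590]=C;o[390:600,:210]=D;o[255:600,470:800]=E[:345]
cv2.imwrite('pics/z1.png',o)
```

```text
(no output)
```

View pics/z1.png

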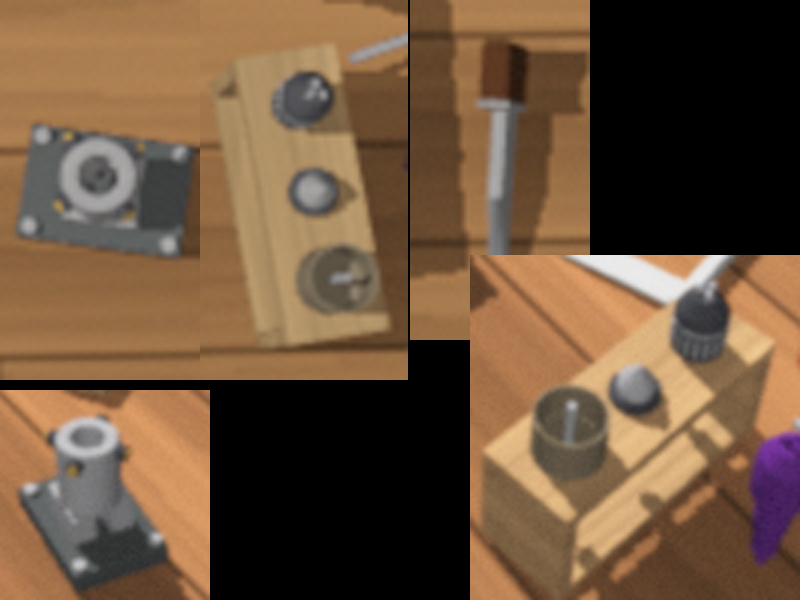

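The crops confirm it. The chuck is in the far hole, at about (345,170), and the sleeve ring is at about (229.5,189) with its slot roughly left-right. The drift handle is at about (128.5,192.5).

Run:
```python
from h import *
a=cam('top');b=cam('side');w=cam('wrist')
P=lambda n,u,v,z:print(n,(onz(a,u,v,z)*1000).round(0))
P('mouth',229.5,188.75,.11)
for x,y in((33,126),(193,148),(180,256),(17,236)): P('foot',205+x/4,145+y/4,.02)
P('chuck',345,170,.12);P('csk',348.5,192.5,.11);P('holesaw',354.5,214.7,.13)
P('handle',128.5,192.5,.04);P('tip',128,250,.005);P('can',218,112,.15);P('tape',274,230,.066)
def tri(p,q):
    o,d=ray(a,*p);e,g=ray(b,*q);k=np.linalg.lstsq(np.c_[d,-g],e-o,rcond=None)[0];A=o+d*k[0];B=e+g*k[1];print(A.round(3),B.round(3))
tri((229.5,188.75),(215+88/3,150+(437-390)/3))
s=readout.read_state();R=__import__('scipy.spatial.transform',fromlist=['R']).Rotation.from_quat(s['orientation']).as_matrix();print(R.round(3))
print('wrist cam in tool',(R.T@(-w['R'].T@w['t']-s['tcp_pos'])).round(3),(w['R']@R).round(3).tolist(),w['vfov'])
```

```text
mouth [550.  48. 110.]
foot [602. 104.  20.]
foot [583. -22.  20.]
foot [498. -10.  20.]
foot [515. 117.  20.]
chuck [ 600. -287.  120.]
csk [ 535. -297.  110.]
holesaw [ 469. -306.  130.]
handle [552. 361.  40.]
tip [377. 370.   5.]
can [766.  77. 150.]
tape [431. -81.  66.]
[0.551 0.048 0.107] [0.551 0.048 0.107]
[[ 0.975 -0.     0.224]
 [-0.224 -0.001  0.975]
 [-0.    -1.    -0.001]]
wrist cam in tool [-0.076 -0.161 -0.   ] [[-0.0, -0.001, 1.0], [0.96, -0.282, 0.0], [0.282, 0.96, 0.001]] 62.41291065022342
```

drive_tool --rows '[{"linear":[40,-50,25],"delta_rot":[0,0,0.1]},{"linear":[80,-95,40],"delta_rot":[0,0,0.2]},{"linear":[125,-140,50],"delta_rot":[0,0,0.3]},{"linear":[165,-185,50],"delta_rot":[0,0,0.371]},{"linear":[205,-230,50],"delta_rot":[0,0,0.371]},{"linear":[245,-275,50],"delta_rot":[0,0,0.371]},{"linear":[280,-325,50],"delta_rot":[0,0,0.371]},{"linear":[310,-380,50],"delta_rot":[0,0,0.371]},{"linear":[335,-435,50],"delta_rot":[0,0,0.371]},{"linear":[355,-492,50],"delta_rot":[0,0,0.371]},{"linear":[370,-550,50],"delta_rot":[0,0,0.371]},{"linear":[385,-610,50],"delta_rot":[0,0,0.371]},{"linear":[400,-670,50],"delta_rot":[0,0,0.371]},{"linear":[415,-730,50],"delta_rot":[0,0,0.371]},{"linear":[430,-790,50],"delta_rot":[0,0,0.371]},{"linear":[445,-845,40],"delta_rot":[0,0,0.371]},{"linear":[460,-896,28],"delta_rot":[0,0,0.371]},{"linear":[460,-896,28],"delta_rot":[0,0,0.371]},{"linear":[460,-896,28],"delta_rot":[0,0,0.371]}]'

```text
t: 2.62
tcp_pos: [0.5994, -0.2863, 0.25]
orientation: [-0.705, -0.051, 0.052, 0.706]
contact_force: [-0.5, 0.4, -0.3]
opening: 0.0869
```

Run:
```python
from h import *
s=readout.read_state();print(s['t'],s['tcp_pos'],s['orientation'],s['joint_pos'],s['contact_force'])
w=cam('wrist','w1.png'); np.save('w1.npy',{k:v for k,v in w.items()},allow_pickle=True)
print(proj(w,[.6,-.287,.117]))
```

```text
2.625 [ 0.59937242 -0.28630283  0.24997624] [-0.70467157 -0.05072955  0.05154931  0.70583791] [-6.13773650e-01  5.56565599e-01  1.29455898e+00  5.63344971e-04
  1.29241011e+00 -2.32949594e+00] [-0.48902688  0.35851362 -0.30165608]
[259.8952053  183.61081927]
```

View pics/w1.png

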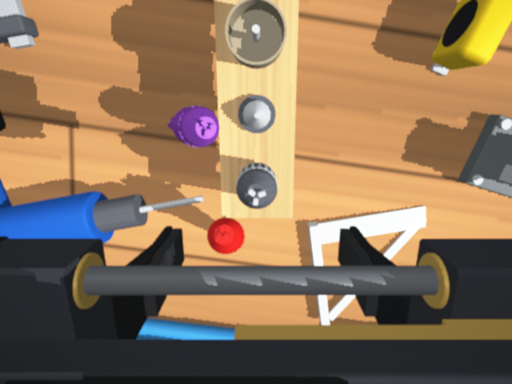

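The wrist view shows the chuck at about (257,188), above the predicted (260,184), with clear space across the rack. I'll refine it with a dark mask.

Run:
```python
from h import *
w=np.load('w1.npy',allow_pickle=True).item()
f=w['frame'][150:215,225:290].astype(int); mx=f.max(2);mn=f.min(2)
m=((mx-mn<28)&(mx<190)).astype(np.uint8)
n,l,st,ce=cv2.connectedComponentsWithStats(m); i=1+st[1:,4].argmax(); x,y,ww,hh,A=st[i]; print('bbox',x+225,y+150,x+ww+225,y+hh+150,A)
cam=-w['R'].T@w['t'];print(cam)
th=np.linspace(0,2*np.pi,60)
def bb(c):
    p=np.array([proj(w,[c[0]+.019*np.cos(t),c[1]+.019*np.sin(t),z]) for t in th for z in(.1,.134)]); q=proj(w,[*c,.147]); return p.min(0).round(1),p.max(0).round(1),q.round(1)
for c in((.600,-.287),(.605,-.287),(.6,-.284)): print(c,bb(c))
# rack edges on z=.095
for v in(150,70):
    r=w['frame'][v].astype(int); wood=(r[:,0]>190)&(r[:,1]>150); c=np.where(wood[200:310])[0]+200; print(v,c.min(),c.max(),onz(w,c.min(),v,.095),onz(w,c.max(),v,.095))
```

```text
bbox 236 163 277 208 1325
[ 0.52390678 -0.29825279  0.41153564]
(0.6, -0.287) (array([239. , 160.8]), array([280.8, 208.1]), array([259.9, 192.3]))
(0.605, -0.287) (array([238.3, 165.7]), array([279.9, 213.2]), array([259.1, 197.8]))
(0.6, -0.284) (array([242.3, 161.2]), array([284.1, 208.6]), array([263.3, 192.8]))
150 219 309 [ 0.57719659 -0.33165779  0.095     ] [ 0.56419615 -0.24251253  0.095     ]
70 215 297 [ 0.50322895 -0.34345934  0.095     ] [ 0.4921242  -0.26764751  0.095     ]
```

drive_tool --rows '[{"linear":[1.5,-3.5,-40],"delta_rot":[0,0,0]},{"linear":[1.5,-3.5,-80],"delta_rot":[0,0,0]},{"linear":[1.5,-3.5,-115],"delta_rot":[0,0,0]},{"linear":[1.5,-3.5,-135],"delta_rot":[0,0,0]},{"linear":[1.5,-3.5,-148],"delta_rot":[0,0,0]},{"linear":[1.5,-3.5,-148],"delta_rot":[0,0,0]}]'

```text
t: 3.42
tcp_pos: [0.6012, -0.2891, 0.1024]
orientation: [-0.705, -0.051, 0.052, 0.706]
contact_force: [-0.1, 0.1, 0.3]
opening: 0.0871
```

drive_tool --rows '[{"linear":[0,0,0],"delta_rot":[0,0,0]},{"linear":[0,0,0],"delta_rot":[0,0,0]},{"linear":[0,0,0],"delta_rot":[0,0,0]},{"linear":[0,0,0],"delta_rot":[0,0,0]},{"linear":[0,0,0],"delta_rot":[0,0,0]},{"linear":[0,0,0],"delta_rot":[0,0,0]}]' --jaw 30 --squeeze 35

```text
t: 4.18
tcp_pos: [0.6013, -0.2902, 0.1025]
orientation: [-0.705, -0.051, 0.051, 0.705]
contact_force: [-0.4, 1.0, 1.0]
opening: 0.0367
```

drive_tool --rows '[{"linear":[0,0,15],"delta_rot":[0,0,0]},{"linear":[0,0,50],"delta_rot":[0,0,0]},{"linear":[0,0,100],"delta_rot":[0,0,0]},{"linear":[0,0,140],"delta_rot":[0,0,0]},{"linear":[5,30,140],"delta_rot":[0,0,0]},{"linear":[10,80,140],"delta_rot":[0,0,0]},{"linear":[20,135,140],"delta_rot":[0,0,0]},{"linear":[25,190,140],"delta_rot":[0,0,0]},{"linear":[30,245,140],"delta_rot":[0,0,0]},{"linear":[35,295,140],"delta_rot":[0,0,0]},{"linear":[39,325,140],"delta_rot":[0,0,0]},{"linear":[39,335,140],"delta_rot":[0,0,0]},{"linear":[39,335,140],"delta_rot":[0,0,0]}]'

```text
t: 5.8
tcp_pos: [0.64, 0.0446, 0.2425]
orientation: [0.705, 0.051, -0.052, -0.705]
contact_force: [-0.3, 0.2, -3.9]
opening: 0.0373
```

Run:
```python
from h import *
s=readout.read_state();print(s['t'],s['tcp_pos'],s['joint_pos'].round(2) if hasattr(s['joint_pos'],'round') else s['joint_pos'],s['contact_force'],s['opening'])
w=cam('wrist','w2.png'); np.save('w2.npy',w,allow_pickle=True)
print(proj(w,[.55,.048,.11]),proj(w,s['tcp_pos']+np.array([0,0,.015])))
```

```text
5.8 [0.63995129 0.04459079 0.242549  ] [-0.1   0.53  1.37 -0.    1.25 -1.82] [-0.27262103  0.19667718 -3.90650078] 0.03730711387227143
[279.83568191  85.75885716] [261.49287339 255.77996408]
```

View pics/w2.png

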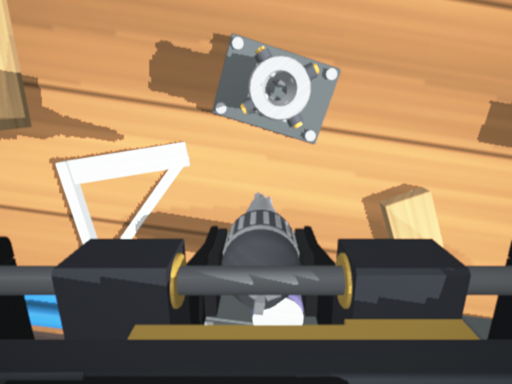

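The sleeve ring is at (281,88), with a cross visible in the bore. The chuck is upright in the fingers, with the shank tip at about (258,197).

Run:
```python
from h import *
w=np.load('w2.npy',allow_pickle=True).item()
F=w['frame']; g=cv2.cvtColor(F,cv2.COLOR_RGB2GRAY)
f=F.astype(int); m=((f.max(2)-f.min(2)<25)&(f.min(2)>165)).astype(np.uint8)
n,l,st,ce=cv2.connectedComponentsWithStats(m)
for i in range(1,n):
    x,y,a,b,A=st[i]
    if 200<x<350 and y<150 and A>25: print(st[i],ce[i].round(1),(onz(w,*ce[i],.11 if A>300 else .022)*1000).round(1))
k=l[88-25:88+25,281-30:281+30]
i=max(range(1,n),key=lambda i:st[i][4] if 240<ce[i][0]<320 and ce[i][1]<130 else 0)
c=max(cv2.findContours((l==i).astype(np.uint8),0,1)[0],key=cv2.contourArea)
e=cv2.fitEllipse(c);print('ell',e,(onz(w,*e[0],.11)*1000).round(1))
t=np.array([.64,.0446,.2425])
for dz in(.015-.103,.015-.103+.012,.015-.103+.025): print(dz,proj(w,t+[0,0,dz]))
o=np.hstack([cv2.resize(F[60:115,250:312],None,fx=7,fy=7,interpolation=2),cv2.resize(F[175:230,232:290],None,fx=6.5,fy=7,interpolation=2)])[:,:,::-1]
cv2.imwrite('pics/z2.png',o[:,:800])
```

```text
[232  36  12  14 123] [237.6  42.7] [508.1  -0.9  22. ]
[ 250   56   61   66 2252] [279.7  87.2] [551.2  48.1 110. ]
[326  68  12  12 116] [331.4  73.5] [524.2 108.1  22. ]
[216 105  11   9  75] [221.1 109.1] [581.1 -11.   22. ]
[305 130  11  12 101] [310.1 135.4] [595.8  97.3  22. ]
ell ((280.0025329589844, 87.43046569824219), (60.16270065307617, 63.50736999511719), 1.3789652585983276) [551.4  48.4 110. ]
-0.088 [261.10949053 196.83102528]
-0.076 [261.1387883  201.29799027]
-0.063 [261.1737405 206.6270733]
```

View pics/z2.png

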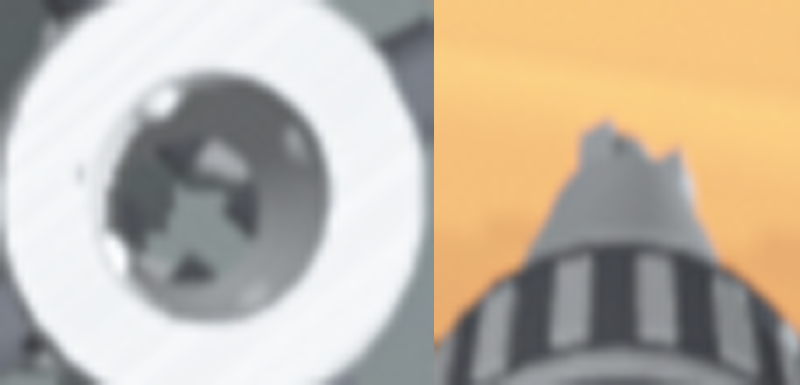

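drive_tool --rows '[{"linear":[-30,3.6,0],"delta_rot":[0,0,0]},{"linear":[-65,3.6,0],"delta_rot":[0,0,0]},{"linear":[-88.5,3.6,0],"delta_rot":[0,0,0]},{"linear":[-88.5,3.6,-10],"delta_rot":[0,0,0]},{"linear":[-88.5,3.6,-25],"delta_rot":[0,0,0]},{"linear":[-88.5,3.6,-40],"delta_rot":[0,0,0]},{"linear":[-88.5,3.6,-50],"delta_rot":[0,0,0]},{"linear":[-88.5,3.6,-60],"delta_rot":[0,0,0]},{"linear":[-88.5,3.6,-67],"delta_rot":[0,0,0]},{"linear":[-88.5,3.6,-72],"delta_rot":[0,0,0]},{"linear":[-88.5,3.6,-72],"delta_rot":[0,0,0]}]'

```text
t: 7.22
tcp_pos: [0.5518, 0.0483, 0.1703]
orientation: [-0.705, -0.051, 0.051, 0.705]
contact_force: [0.1, 0.9, -3.3]
opening: 0.0372
```

drive_tool --rows '[{"linear":[0,0,-8],"delta_rot":[0,0,0]},{"linear":[0,0,-15],"delta_rot":[0,0,0]},{"linear":[0,0,-20],"delta_rot":[0,0,0]},{"linear":[0,0,-24],"delta_rot":[0,0,0]},{"linear":[0,0,-28],"delta_rot":[0,0,0]},{"linear":[0,0,-30],"delta_rot":[0,0,0]},{"linear":[0,0,-30],"delta_rot":[0,0,0]}]'

```text
t: 8.1
tcp_pos: [0.5518, 0.0482, 0.1404]
orientation: [-0.705, -0.051, 0.051, 0.705]
contact_force: [-0.2, -0.2, -4.0]
opening: 0.0369
```

drive_tool --rows '[{"linear":[0,0,-1.5],"delta_rot":[0,0,0]},{"linear":[0,0,-3],"delta_rot":[0,0,0]},{"linear":[0,0,-4.5],"delta_rot":[0,0,0]},{"linear":[0,0,-4.5],"delta_rot":[0,0,0]}]'

```text
t: 8.6
tcp_pos: [0.5518, 0.0482, 0.1364]
orientation: [0.705, 0.051, -0.051, -0.705]
contact_force: [-1.8, -1.4, -0.4]
opening: 0.0369
```

drive_tool --rows '[{"linear":[0,0,-1],"delta_rot":[0,0,0]},{"linear":[0,0,-1],"delta_rot":[0,0,-0.05]},{"linear":[0,0,-1],"delta_rot":[0,0,-0.1]},{"linear":[0,0,-1],"delta_rot":[0,0,-0.15]},{"linear":[0,0,-1],"delta_rot":[0,0,-0.2]},{"linear":[0,0,-1],"delta_rot":[0,0,-0.2]}]'

```text
t: 9.35
tcp_pos: [0.5523, 0.0483, 0.1362]
orientation: [-0.707, 0.019, -0.02, 0.707]
contact_force: [-2.4, 0.3, 4.5]
opening: 0.0372
```

drive_tool --rows '[{"linear":[0,0,-0.5],"delta_rot":[0,0,-0.05]},{"linear":[0,0,-0.5],"delta_rot":[0,0,-0.1]},{"linear":[0,0,-0.5],"delta_rot":[0,0,-0.15]},{"linear":[0,0,-0.5],"delta_rot":[0,0,-0.2]},{"linear":[0,0,-0.5],"delta_rot":[0,0,-0.25]},{"linear":[0,0,-0.5],"delta_rot":[0,0,-0.25]}]'

```text
t: 10.1
tcp_pos: [0.5523, 0.0482, 0.1361]
orientation: [0.699, -0.107, 0.108, -0.699]
contact_force: [-2.9, -0.1, 7.5]
opening: 0.0371
```

drive_tool --rows '[{"linear":[0,0,0],"delta_rot":[0,0,-0.05]},{"linear":[0,0,0],"delta_rot":[0,0,-0.1]},{"linear":[0,0,0],"delta_rot":[0,0,-0.15]},{"linear":[0,0,0],"delta_rot":[0,0,-0.2]},{"linear":[0,0,0],"delta_rot":[0,0,-0.25]},{"linear":[0,0,0],"delta_rot":[0,0,-0.25]}]'

```text
t: 10.85
tcp_pos: [0.5521, 0.0483, 0.1358]
orientation: [-0.68, 0.193, -0.194, 0.68]
contact_force: [-3.2, -0.3, 6.6]
opening: 0.037
```

drive_tool --rows '[{"linear":[0,0,0],"delta_rot":[0,0,-0.05]},{"linear":[0,0,0],"delta_rot":[0,0,-0.1]},{"linear":[0,0,0],"delta_rot":[0,0,-0.15]},{"linear":[0,0,0],"delta_rot":[0,0,-0.2]},{"linear":[0,0,0],"delta_rot":[0,0,-0.25]},{"linear":[0,0,0],"delta_rot":[0,0,-0.25]}]'

```text
t: 11.6
tcp_pos: [0.5514, 0.0482, 0.1341]
orientation: [0.651, -0.277, 0.276, -0.651]
contact_force: [-2.1, -1.3, -4.5]
opening: 0.0369
```

Run:
```python
from h import *
s=readout.read_state();print(s['t'],s['joint_pos'],s['ft_torque'],s['contact_force'])
```

```text
11.6 [-1.14619290e-01  5.54013473e-01  1.69546516e+00 -1.99968560e-04
  8.93371321e-01 -8.81142522e-01] [-0.126233    0.3462117   0.03457816] [-2.11478207 -1.31654577 -4.4916791 ]
```

It dropped: z is 1.7 mm lower and the push is gone. Now I'll lower it gently.

drive_tool --rows '[{"linear":[0,0,-1],"delta_rot":[0,0,0]},{"linear":[0,0,-2],"delta_rot":[0,0,0]},{"linear":[0,0,-3],"delta_rot":[0,0,0]},{"linear":[0,0,-4],"delta_rot":[0,0,0]},{"linear":[0,0,-4],"delta_rot":[0,0,0]}]'

```text
t: 12.22
tcp_pos: [0.5517, 0.0482, 0.1305]
orientation: [0.651, -0.277, 0.277, -0.651]
contact_force: [-2.4, -1.3, 0.9]
opening: 0.0372
```

drive_tool --rows '[{"linear":[0,0,-1],"delta_rot":[0,0,0]},{"linear":[0,0,-2],"delta_rot":[0,0,0]},{"linear":[0,0,-3],"delta_rot":[0,0,0]},{"linear":[0,0,-4],"delta_rot":[0,0,0]},{"linear":[0,0,-5],"delta_rot":[0,0,0]},{"linear":[0,0,-5],"delta_rot":[0,0,0]}]'

```text
t: 12.98
tcp_pos: [0.5519, 0.0483, 0.1251]
orientation: [-0.651, 0.277, -0.277, 0.651]
contact_force: [-1.6, -0.6, -5.8]
opening: 0.0368
```

drive_tool --rows '[{"linear":[0,0,-0.7],"delta_rot":[0,0,0]},{"linear":[0,0,-1.4],"delta_rot":[0,0,0]},{"linear":[0,0,-2],"delta_rot":[0,0,0]},{"linear":[0,0,-2],"delta_rot":[0,0,0]}]'

```text
t: 13.48
tcp_pos: [0.5519, 0.0482, 0.1238]
orientation: [-0.651, 0.277, -0.277, 0.651]
contact_force: [-2.7, 0.1, -1.1]
opening: 0.0372
```

drive_tool --rows '[{"linear":[0,0,-0.7],"delta_rot":[0,0,0]},{"linear":[0,0,-1.4],"delta_rot":[0,0,0]},{"linear":[0,0,-2],"delta_rot":[0,0,0]},{"linear":[0,0,-2],"delta_rot":[0,0,0]}]'

```text
t: 13.98
tcp_pos: [0.552, 0.0482, 0.1232]
orientation: [-0.651, 0.276, -0.277, 0.651]
contact_force: [-4.8, -1.3, 9.8]
opening: 0.0372
```

drive_tool --rows '[{"linear":[0,0,-0.7],"delta_rot":[0,0,0]},{"linear":[0,0,-1.3],"delta_rot":[0,0,0]},{"linear":[0,0,-1.3],"delta_rot":[0,0,0]}]'

```text
t: 14.35
tcp_pos: [0.5522, 0.0481, 0.123]
orientation: [-0.651, 0.276, -0.277, 0.651]
contact_force: [-6.8, -0.6, 15.6]
opening: 0.0372
```

drive_tool --rows '[{"linear":[0,0,1.2],"delta_rot":[0,0,0]},{"linear":[0,0,2.2],"delta_rot":[0,0,0]},{"linear":[0,0,2.2],"delta_rot":[0,0,0]}]'

```text
t: 14.72
tcp_pos: [0.552, 0.0482, 0.1232]
orientation: [-0.651, 0.277, -0.277, 0.651]
contact_force: [-4.2, -1.2, 7.5]
opening: 0.0372
```

drive_tool --rows '[{"linear":[0,0,0],"delta_rot":[0,0,0]},{"linear":[0,0,0],"delta_rot":[0,0,0]},{"linear":[0,0,0],"delta_rot":[0,0,0]},{"linear":[0,0,0],"delta_rot":[0,0,0]},{"linear":[0,0,0],"delta_rot":[0,0,0]},{"linear":[0,0,0],"delta_rot":[0,0,0]}]' --jaw 87

```text
t: 15.48
tcp_pos: [0.552, 0.0482, 0.1224]
orientation: [-0.651, 0.277, -0.277, 0.651]
contact_force: [-0.7, -0.0, 0.3]
opening: 0.0845
```

drive_tool --rows '[{"linear":[0,0,20],"delta_rot":[0,0,0]},{"linear":[0,0,60],"delta_rot":[0,0,0]},{"linear":[0,0,85],"delta_rot":[0,0,-0.1]},{"linear":[0,20,85],"delta_rot":[0,0,-0.28]},{"linear":[0,50,85],"delta_rot":[0,0,-0.46]},{"linear":[0,80,85],"delta_rot":[0,0,-0.64]},{"linear":[0,110,85],"delta_rot":[0,0,-0.82]},{"linear":[0,140,85],"delta_rot":[0,0,-1.0]},{"linear":[0,170,85],"delta_rot":[0,0,-1.18]},{"linear":[0,200,85],"delta_rot":[0,0,-1.36]},{"linear":[0,230,85],"delta_rot":[0,0,-1.54]},{"linear":[0,260,85],"delta_rot":[0,0,-1.72]},{"linear":[0,285,80],"delta_rot":[0,0,-1.9]},{"linear":[0,300,78],"delta_rot":[0,0,-2.08]},{"linear":[0,310,78],"delta_rot":[0,0,-2.26]},{"linear":[0,313,78],"delta_rot":[0,0,-2.39]},{"linear":[0,313,78],"delta_rot":[0,0,-2.39]},{"linear":[0,313,78],"delta_rot":[0,0,-2.39]}]'

```text
t: 17.73
tcp_pos: [0.5518, 0.361, 0.2003]
orientation: [-0.018, -0.707, 0.707, 0.018]
contact_force: [0.1, -0.3, 0.5]
opening: 0.0866
```

Run:
```python
from h import *
s=readout.read_state();print(s['t'],s['tcp_pos'],s['joint_pos'],s['contact_force'])
w=cam('wrist','w3.png'); np.save('w3.npy',w,allow_pickle=True)
print(proj(w,[.552,.361,.04]),proj(w,[.377,.37,.005]))
b=cam('side','s3.png')
F=w['frame']; o=np.zeros((384,752,3),np.uint8);o[:,:512]=F[:,:,::-1];o[:240,512:]=cv2.resize(b['frame'][140:220,210:290],(240,240),interpolation=2)[:,:,::-1]
cv2.imwrite('pics/z3.png',o)
```

```text
17.725 [0.55181779 0.36100228 0.20034496] [ 4.10227311e-01  5.98092373e-01  1.36229933e+00 -8.76167190e-05
  1.18148253e+00  2.03252497e+00] [ 0.14525048 -0.25240322  0.47508831]
[260.36355461 177.84040136] [260.37414282 302.03657949]
```

View pics/z3.png

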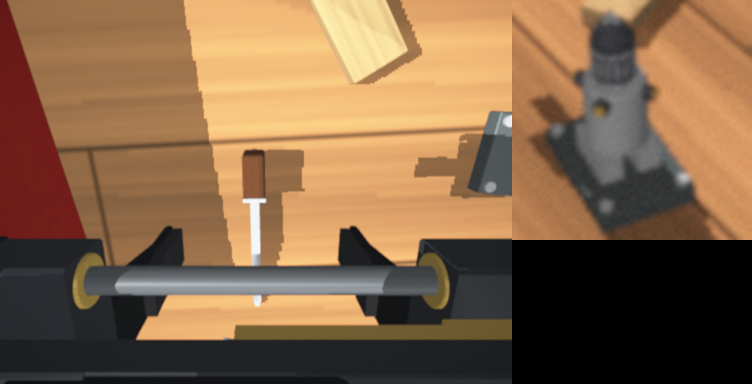

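The chuck sits in the sleeve. The drift handle is at about (254,175) and its tip at about (258,303).

Run:
```python
from h import *
w=np.load('w3.npy',allow_pickle=True).item()
F=w['frame'].astype(int)
sub=F[140:215,225:280]
m=((sub[:,:,0]-sub[:,:,2]>25)&(sub[:,:,0]<160)&(sub[:,:,0]>85)).astype(np.uint8)
n,l,st,ce=cv2.connectedComponentsWithStats(m)
for i in range(1,n):
    if st[i,4]>60:print(st[i],ce[i]+[225,140],(onz(w,*(ce[i]+[225,140]),.04)*1000).round(1))
g=((F[:,:,0]-F[:,:,2]<30)&(F.min(2)>150))
for v in(198,200,202,210,220,230,240,250,296,300,304):
    c=np.where(g[v,235:280])[0]+235
    if len(c): print(v,c.min(),c.max(),(onz(w,(c.min()+c.max())/2,v,.024 if v<240 else .008)*1000).round(1))
```

```text
[  17    9   38   66 1990] [262.78140704 179.44572864] [550.1 358.6  40. ]
198 256 264 [525.  362.8  24. ]
200 243 265 [523.  369.6  24. ]
202 243 265 [520.7 369.8  24. ]
210 251 259 [511.1 369.2  24. ]
220 251 259 [499.1 369.9  24. ]
230 251 259 [486.8 370.5  24. ]
240 251 259 [466.9 371.9   8. ]
250 252 260 [453.5 371.5   8. ]
296 254 260 [388.3 373.8   8. ]
300 254 260 [382.4 374.1   8. ]
304 255 259 [376.4 374.4   8. ]
```

drive_tool --rows '[{"linear":[3,6.5,-50],"delta_rot":[0,0,0.015]},{"linear":[3,6.5,-105],"delta_rot":[0,0,0.015]},{"linear":[3,6.5,-155],"delta_rot":[0,0,0.015]},{"linear":[3,6.5,-180],"delta_rot":[0,0,0.015]},{"linear":[3,6.5,-192],"delta_rot":[0,0,0.015]},{"linear":[3,6.5,-192],"delta_rot":[0,0,0.015]}]'

```text
t: 18.58
tcp_pos: [0.5549, 0.3676, 0.0082]
orientation: [-0.013, -0.707, 0.707, 0.014]
contact_force: [-0.5, 0.4, -0.1]
opening: 0.087
```

drive_tool --rows '[{"linear":[0,0,0],"delta_rot":[0,0,0]},{"linear":[0,0,0],"delta_rot":[0,0,0]},{"linear":[0,0,0],"delta_rot":[0,0,0]},{"linear":[0,0,0],"delta_rot":[0,0,0]},{"linear":[0,0,0],"delta_rot":[0,0,0]},{"linear":[0,0,0],"delta_rot":[0,0,0]},{"linear":[0,0,0],"delta_rot":[0,0,0]}]' --jaw 15 --squeeze 40

```text
t: 19.45
tcp_pos: [0.5549, 0.3678, 0.0084]
orientation: [0.013, 0.707, -0.707, -0.014]
contact_force: [0.2, 0.6, -0.0]
opening: 0.0251
```

drive_tool --rows '[{"linear":[0,0,15],"delta_rot":[0,0,0]},{"linear":[0,0,40],"delta_rot":[0,0,0]},{"linear":[3,-5,60],"delta_rot":[0,0,0.15]},{"linear":[6,-12,60],"delta_rot":[0,0,0.3]},{"linear":[9,-20,60],"delta_rot":[0,0,0.45]},{"linear":[12,-28,60],"delta_rot":[0,0,0.6]},{"linear":[15,-36,60],"delta_rot":[0,0,0.75]},{"linear":[18,-44,60],"delta_rot":[0,0,0.9]},{"linear":[21,-52,60],"delta_rot":[0,0,1.05]},{"linear":[24,-60,60],"delta_rot":[0,0,1.2]},{"linear":[27,-70,60],"delta_rot":[0,0,1.35]},{"linear":[30,-82,60],"delta_rot":[0,0,1.468]},{"linear":[30,-82,60],"delta_rot":[0,0,1.468]},{"linear":[30,-82,60],"delta_rot":[0,0,1.468]}]'

```text
t: 21.2
tcp_pos: [0.5847, 0.2861, 0.0687]
orientation: [-0.463, 0.535, -0.534, 0.463]
contact_force: [1.0, -0.0, -2.5]
opening: 0.0238
```

Run:
```python
from h import *
s=readout.read_state();print(s['t'],s['tcp_pos'],s['orientation'],s['joint_pos'],s['contact_force'],s['opening'])
w=cam('wrist'); np.save('w4.npy',w,allow_pickle=True);a=cam('top');b=cam('side')
z=s['tcp_pos'][2]-.0084
print('pred tip top',proj(a,[.5601,.1072,z+.003]),'side',proj(b,[.5601,.1072,z+.003]))
o=np.zeros((600,800,3),np.uint8);o[:384,:512]=w['frame'][:,:,::-1]
o[384:,:340]=cv2.resize(a['frame'][155:209,160:245],(340,216),interpolation=2)[:,:,::-1]
o[200:600,512:]=cv2.resize(b['frame'][110:220,195:274],(288,400),interpolation=2)[:,:,::-1]
cv2.imwrite('pics/z4.png',o)
```

```text
21.2 [0.58473441 0.28609757 0.06873829] [-0.4629323   0.53454515 -0.5342915   0.46312824] [2.83471606e-01 7.51030038e-01 1.47778030e+00 5.58201923e-04
 9.12680277e-01 4.26027877e-01] [ 1.02745309 -0.00773994 -2.46739979] 0.023764667996061705
pred tip top [210.73569073 187.85521705] side [236.16404061 165.5965853 ]
```

View pics/z4.png

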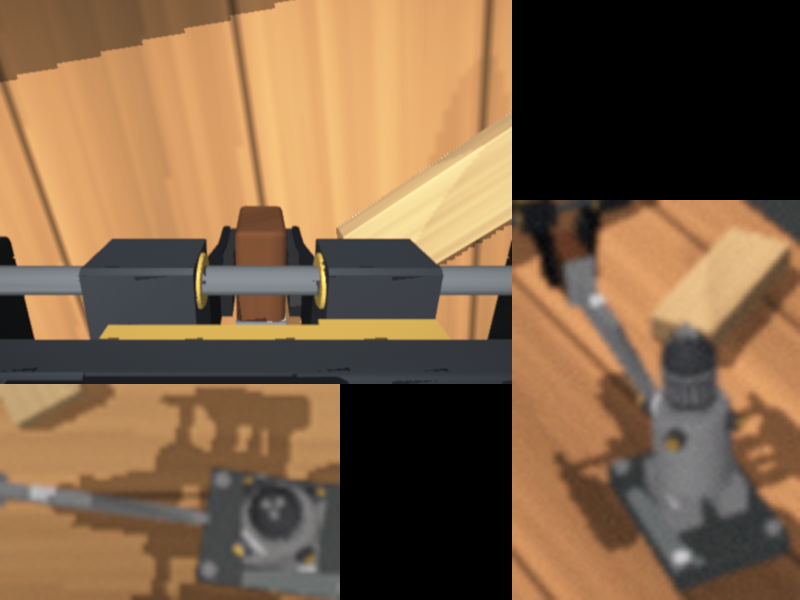

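Top view: the tip is at about (212,189), against (211,188) predicted, and the blade is roughly in line with the slot. I'll check the blade line numerically.

Run:
```python
from h import *
a=cam('top');F=a['frame'].astype(int);s=readout.read_state();z0=s['tcp_pos'][2]-.0084
for u in range(166,214,3):
    c=F[170:200,u]; g=(c[:,0]-c[:,2]<32)&(c[:,0]>95)
    i=np.where(g)[0]+170
    if len(i):
        v=i.mean(); d=None
        # height of upper edge by distance from grip
        z=z0+.024
        for _ in range(3):
            p=onz(a,u,v,z); d=np.hypot(p[0]-.5847,p[1]-.2861); z=z0+(.024 if d<.095 else max(.006,.006+.018*(.18-d)/.085))
        # predicted centreline x at this y along sleeve axis
        xs=.5515+(p[1]-.0482)*np.tan(np.radians(8.1))
        print(u,i.min(),i.max(),(p*1000).round(1),'dx',round((p[0]-xs)*1000,1))
```

```text
166 181 183 [576.4 236.8  84.1] dx -2.0
169 181 184 [574.8 228.   84.1] dx -2.3
172 181 184 [574.7 219.1  84.1] dx -1.2
175 181 185 [573.1 210.3  84.1] dx -1.5
178 182 185 [571.4 201.5  84.1] dx -1.9
181 182 186 [569.8 192.6  84.1] dx -2.2
184 185 186 [565.5 184.1  82.2] dx -5.3
187 185 186 [565.7 175.5  80.5] dx -4.0
190 186 187 [562.8 167.   78.6] dx -5.6
193 186 187 [563.  158.4  76.8] dx -4.2
196 184 188 [564.6 149.8  75. ] dx -1.3
199 185 188 [563.3 141.1  73.2] dx -1.5
202 185 188 [563.4 132.4  71.4] dx -0.1
205 186 189 [560.5 123.7  69.4] dx -1.7
208 186 189 [560.7 114.9  67.6] dx -0.3
211 187 199 [550.9 106.1  66.1] dx -8.8
```

drive_tool --rows '[{"linear":[-1.6,-14.9,0],"delta_rot":[0,0,0]},{"linear":[-1.6,-14.9,-15],"delta_rot":[0,0,0]},{"linear":[-1.6,-14.9,-28],"delta_rot":[0,0,0]},{"linear":[-1.6,-14.9,-36],"delta_rot":[0,0,0]},{"linear":[-1.6,-14.9,-36],"delta_rot":[0,0,0]}]'

```text
t: 22.02
tcp_pos: [0.5825, 0.2707, 0.031]
orientation: [-0.464, 0.534, -0.534, 0.463]
contact_force: [0.1, -0.4, -3.0]
opening: 0.0238
```

drive_tool --rows '[{"linear":[0,0,-1],"delta_rot":[0,0,0]},{"linear":[0,0,-2],"delta_rot":[0,0,0]},{"linear":[0,0,-2],"delta_rot":[0,0,0]}]'

```text
t: 22.4
tcp_pos: [0.5835, 0.2709, 0.0308]
orientation: [0.463, -0.534, 0.534, -0.464]
contact_force: [-0.2, 0.2, -2.8]
opening: 0.0235
```

drive_tool --rows '[{"linear":[0,0,-0.7],"delta_rot":[0,0,0]},{"linear":[0,0,-1.5],"delta_rot":[0,0,0]},{"linear":[0,0,-2],"delta_rot":[0,0,0]},{"linear":[0,0,-2],"delta_rot":[0,0,0]}]'

```text
t: 22.9
tcp_pos: [0.5833, 0.2708, 0.0285]
orientation: [0.464, -0.534, 0.534, -0.464]
contact_force: [-0.5, -0.2, -1.7]
opening: 0.0237
```

drive_tool --rows '[{"linear":[-1.1,-8,0],"delta_rot":[0,0,0]},{"linear":[-2.3,-16,0],"delta_rot":[0,0,0]},{"linear":[-3.4,-24,0],"delta_rot":[0,0,0]},{"linear":[-4.5,-32,0],"delta_rot":[0,0,0]},{"linear":[-5.7,-40,0],"delta_rot":[0,0,0]},{"linear":[-5.7,-40,0],"delta_rot":[0,0,0]}]'

```text
t: 23.65
tcp_pos: [0.5775, 0.23, 0.0285]
orientation: [-0.463, 0.534, -0.534, 0.463]
contact_force: [-0.7, -0.8, -2.0]
opening: 0.0238
```

drive_tool --rows '[{"linear":[-1.1,-8,0],"delta_rot":[0,0,0]},{"linear":[-2.3,-16,0],"delta_rot":[0,0,0]},{"linear":[-3.4,-24,0],"delta_rot":[0,0,0]},{"linear":[-4.5,-32,0],"delta_rot":[0,0,0]},{"linear":[-5.7,-40,0],"delta_rot":[0,0,0]},{"linear":[-5.7,-40,0],"delta_rot":[0,0,0]}]'

```text
t: 24.4
tcp_pos: [0.5718, 0.19, 0.0285]
orientation: [-0.463, 0.534, -0.534, 0.463]
contact_force: [0.3, 0.4, -2.0]
opening: 0.0235
```

drive_tool --rows '[{"linear":[-0.6,-4,0],"delta_rot":[0,0,0]},{"linear":[-1.1,-8,0],"delta_rot":[0,0,0]},{"linear":[-1.7,-12,0],"delta_rot":[0,0,0]},{"linear":[-2.3,-16,0],"delta_rot":[0,0,0]},{"linear":[-2.8,-20,0],"delta_rot":[0,0,0]},{"linear":[-2.8,-20,0],"delta_rot":[0,0,0]}]'

```text
t: 25.15
tcp_pos: [0.5691, 0.1706, 0.0285]
orientation: [-0.463, 0.534, -0.534, 0.463]
contact_force: [0.0, 4.2, -1.9]
opening: 0.0234
```

drive_tool --rows '[{"linear":[-0.6,-4,0],"delta_rot":[0,0,0]},{"linear":[-1.1,-8,0],"delta_rot":[0,0,0]},{"linear":[-1.7,-12,0],"delta_rot":[0,0,0]},{"linear":[-2.3,-16,0],"delta_rot":[0,0,0]},{"linear":[-2.8,-20,0],"delta_rot":[0,0,0]},{"linear":[-2.8,-20,0],"delta_rot":[0,0,0]}]'

```text
t: 25.9
tcp_pos: [0.566, 0.15, 0.0285]
orientation: [0.464, -0.534, 0.534, -0.463]
contact_force: [-0.1, 0.7, -1.5]
opening: 0.0241
```

drive_tool --rows '[{"linear":[-0.6,-4,0],"delta_rot":[0,0,0]},{"linear":[-1.1,-8,0],"delta_rot":[0,0,0]},{"linear":[-1.7,-12,0],"delta_rot":[0,0,0]},{"linear":[-2.3,-16,0],"delta_rot":[0,0,0]},{"linear":[-2.7,-19,0],"delta_rot":[0,0,0]},{"linear":[-2.7,-19,0],"delta_rot":[0,0,0]}]'

```text
t: 26.65
tcp_pos: [0.5635, 0.1311, 0.0285]
orientation: [0.464, -0.534, 0.534, -0.463]
contact_force: [0.0, -0.6, -2.1]
opening: 0.0238
```

Run:
```python
from h import *
s=readout.read_state();print(s['t'],s['tcp_pos'],s['contact_force'],s['ft_torque'],s['opening'])
a=cam('top');b=cam('side')
o=np.zeros((440,800,3),np.uint8)
o[:,:400]=cv2.resize(a['frame'][160:226,190:250],(400,440),interpolation=2)[:,:,::-1]
o[:,400:]=cv2.resize(b['frame'][132:220,200:280],(400,440),interpolation=2)[:,:,::-1]
cv2.imwrite('pics/z5.png',o)
```

```text
26.65 [0.56349313 0.13110834 0.02846436] [ 0.0479683  -0.62695418 -2.09301472] [-0.21106203  0.07187042 -0.01081214] 0.02382595765469821
```

View pics/z5.png

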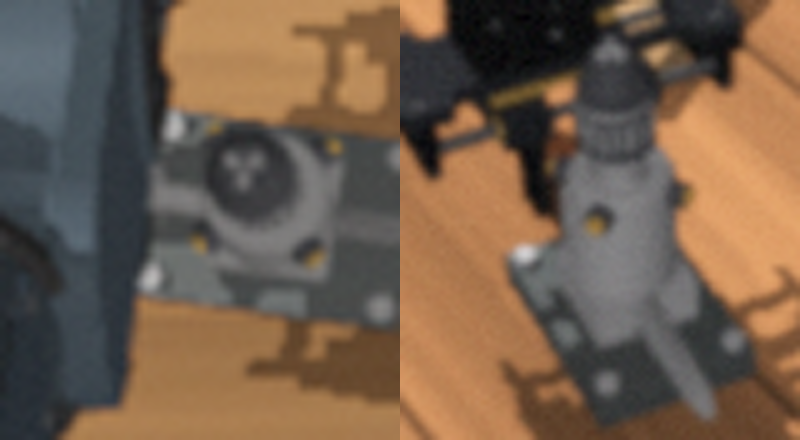

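The drift tip has come out past the far side of the foot plate and the chuck is raised. Now I'll release the drift and retract.

drive_tool --rows '[{"linear":[0,0,-0.3],"delta_rot":[0,0,0]},{"linear":[0,0,-0.3],"delta_rot":[0,0,0]},{"linear":[0,0,-0.3],"delta_rot":[0,0,0]},{"linear":[0,0,-0.3],"delta_rot":[0,0,0]},{"linear":[0,0,-0.3],"delta_rot":[0,0,0]},{"linear":[0,0,-0.3],"delta_rot":[0,0,0]},{"linear":[0,0,-0.3],"delta_rot":[0,0,0]}]' --jaw 70

```text
t: 27.62
tcp_pos: [0.5636, 0.1318, 0.0282]
orientation: [-0.464, 0.534, -0.534, 0.464]
contact_force: [0.4, 0.1, 0.2]
opening: 0.0696
```

drive_tool --rows '[{"linear":[0,0,10],"delta_rot":[0,0,0]},{"linear":[0,0,30],"delta_rot":[0,0,0]},{"linear":[2,10,70],"delta_rot":[0,0,0]},{"linear":[5,30,120],"delta_rot":[0,0,0]},{"linear":[0,70,160],"delta_rot":[0,0,0]},{"linear":[-20,120,180],"delta_rot":[0,0,0]},{"linear":[-40,170,180],"delta_rot":[0,0,0]},{"linear":[-60,210,180],"delta_rot":[0,0,0]},{"linear":[-60,210,180],"delta_rot":[0,0,0]},{"linear":[-60,210,180],"delta_rot":[0,0,0]}]'

```text
t: 28.88
tcp_pos: [0.5036, 0.3416, 0.2086]
orientation: [0.464, -0.534, 0.534, -0.464]
contact_force: [-0.3, -0.4, -0.5]
opening: 0.0699
```

Run:
```python
from h import *
s=readout.read_state();print(s['t'],s['tcp_pos'],s['contact_force'])
a=cam('top','t9.png');b=cam('side','s9.png')
o=np.zeros((560,800,3),np.uint8)
o[:280,:400]=cv2.resize(a['frame'][155:225,175:275],(400,280),interpolation=2)[:,:,::-1]
o[280:,:374]=cv2.resize(a['frame'],(374,280))[:,:,::-1]
o[:,400:]=cv2.resize(b['frame'][118:230,195:275],(400,560),interpolation=2)[:,:,::-1]
cv2.imwrite('pics/z6.png',o)
for n,c in(('top',a),('side',b)):
    print(n,'handle far',proj(c,[.5515+.141*.109,.0482+.99*.109,.06]),'tip',proj(c,[.5515-.141*.096,.0482-.99*.096,.023]),'nose home',proj(c,[.5515,.0482,.168]),'raised',proj(c,[.5515,.0482,.177]))
```

```text
28.875 [0.50362429 0.34156666 0.20856486] [-0.27675662 -0.38374796 -0.46007044]
top handle far [194.66058395 185.9876831 ] tip [261.42695282 195.97957166] nose home [228.14697836 185.53254741] raised [227.93757977 185.06072948]
side handle far [228.99798804 156.52746845] tip [261.82500734 212.92138618] nose home [243.65223784 145.92411535] raised [243.49815829 142.91347866]
```

View pics/z6.png

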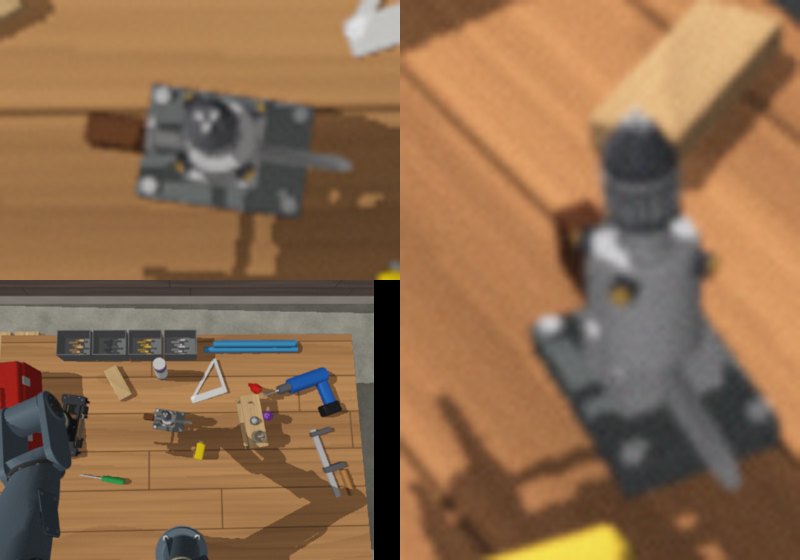

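The drift lies through the slot. Its tip is at top-view (262.5,196.3) against (261.4,196.0) predicted. The chuck nose shows at side row ~140, against 143 predicted if raised and 146 if home. Nothing else has moved, so I'll hand in.

```bash
python3 -c "
from bench import ticket;print(ticket.hand_in())"
```

```text
the job is handed in; nothing more can be done
None
```

The job is done and handed in at about 29 s of the 72 s allowed; the hand-in reported no verdict.

- **Fitting the chuck:** I took it from the rack and lowered it onto the drive. About 0.95 rad of twist under a push of up to 11 N brought the key into the drive. I then pressed it to the hard stop, with 15.6 N measured at the end. The chuck travelled 13.2–13.4 mm from resting on the drive to home, against the 13 mm given. I let go there.
- **Freeing it:** I slid the drift in from the +y side until its tip was about 96 mm past the sleeve's axis; full blade height begins 85 mm behind the tip. The highest sideways force I read was about 4 N. I then released the drift and retracted.

**Last checks:**
- **Drift:** the final pictures show it lying through the slot, with its tip within about 1 pixel of where I predicted and the handle end within about 3.
- **Chuck:** it is raised. Its nose showed about 5 pixels above the home position, and I expected about 3. The picture is blurry, so the two agree only roughly.
- **Everything else:** the other things looked unmoved, and the arm is clear with near-zero force.

No check failed. I did not test separately that the chuck is loose; I infer it from the lift and from the force falling away once it cleared the plungers.

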